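Load a mounted slide into the coverslip press

TASK

The slide in its carrier has just been coverslipped: put it under the coverslip press with your fingertips only, picking nothing up. Press the long lever right down until the weight is held up by its catch, push the carrier into the press fully home against the stop, then press the catch's release tab so that the weight sinks onto the slide. Let the lever, catch and damper move the weight, never your hand, and leave everything else on the desk where it is.

Things in the scene. Friction and masses are not known exactly. Their poses are not given: they have to be found in the camera images.
- press: Coverslip press: grey cast base, 206 mm long, 158 mm at its widest, 12 mm high, fixed. Origin on the desk, on its middle line; x runs along the channel from the open front (robot's side) to the back, y left, z up. The channel floor is 12 mm above the desk, between two aluminium rails (37 mm apart, tops 21 mm high), from x = -100 mm to a stop at x = 73 mm. Lever on the right, catch on the left.
- weight_front (a point): Middle of the upper front edge of the weight, a heavy plain steel slab (80 mm wide, 75 mm long) lying over the back of the channel and hinged at the press's back (x = 85 mm, 34 mm high). At press x = 10 mm and 40 mm high when down, 63 mm high when caught. A rubber pad under it bears on the slide.
- carrier: Aluminium carrier with a glass slide in it: tray 108 x 34 x 5.5 mm with a 4 mm thick, 22 mm high upturned lip across its front end; 90 g, loose, slides easily. Origin: centre of its underside; x points to the press's back. It starts in the channel, 62 to 74 mm in front of home. Home, its back end is at the stop and its origin is at x = +19 mm of the press.
- carrier_front (a point): Middle of the outer (front) face of the carrier's lip, 11 mm above its underside (23 mm above the desk), 54 mm in front of its origin: push here towards the press's back. Axes as the carrier's.
- channel_home (a point): Fixed point on the channel floor where the carrier's front face belongs when fully home: x = -35 mm, y = 0, z = 12 mm of the press. Axes as the press's.
- lever_plate (a point): Middle of the top of the black thumb plate (42 mm long, 34 mm wide, 7 mm thick) at the lever's long front end. The lever's pivot is at x = -10, y = -68, z = 34 mm of the press. At rest the plate is at x = -133, y = -78, z = 95 mm; it comes down on an arc to x = -146, z = 15 mm.
- lever (a joint): Lever angle, rad: about 0 (-0.04 at the start) at rest with the long end up, grows as that end is pressed down, hard stop at 0.56. Takes about 2 to 5 N, more if fast (damper). Its short end lifts the weight by a roller under a pin. Once the weight is caught the lever stays down by itself (near 0.42); it comes up again with the sinking weight.
- weight (a joint): Angle of the weight, rad: 0 lying on the slide, -0.03 down with no carrier under it (as at the start; it then blocks the carrier), grows as it rises. The catch snaps under it at about 0.33, full lever travel lifts it to about 0.40. Caught it stays near 0.32 and the carrier passes freely under it; released it sinks in one to two seconds, slowed by a damper.
- catch_tab (a point): Middle of the top of the black release tab (30 x 30 mm, 6 mm thick) at the front of the catch, left of the channel: x = -46, y = 66, z = 44 mm of the press. Pressing it down by about 14 mm unhooks the weight (the stop comes at about 20 mm); it springs back.
- catch (a joint): Catch angle, rad: 0 at rest (hooked), grows as the tab is pressed, hard stop at 0.36; the weight is let go by about 0.2. With the weight on it the tab takes about 2 to 4 N.
- mount_bottle: Bystander: small amber bottle with white cap, 26 mm wide, 62 mm high, beside the press's back left corner. Origin: centre of its underside.
- coverslip_box: Bystander: box with a flip lid, 30 x 30 x 16 mm, just behind the press. Origin: centre of its underside.
- tweezers: Bystander: steel tweezers, 124 mm long, lying flat left of the press. Origin: centre of its underside.
- dish_2: Bystander: lidded culture dish, 62 mm wide, 14 mm high. Origin: centre of its underside.
- dust_cap: Bystander: round dust cap, 36 mm wide, 12 mm high, beside the press's back right corner. Origin: centre of its underside.
- marker_black: Bystander: marker pen, 135 mm long, lying. Origin: centre of its underside.
- mouse: Bystander: computer mouse, 112 x 62 x 40 mm, right of the press. Origin: centre of its underside.

How it is judged:
By the outcome, as a careful person would: the job done as asked, in the order asked, and still so for the second after the job is handed in, with the robot touching nothing.
It also fails if it takes over 58 s, if anything falls off the work surface, if the arm or the gripper's body presses on something with over 40 N, if the wrist force passes 120 N, or if a joint passes its speed limit or range.

ROBOT

A 6-joint arm with a two-finger parallel gripper is mounted at the origin on a cart in front of the work surface, level with it; the furniture and walls round the work are solid. World frame = base frame: x ahead of the robot, y to its left, z up, the work surface at z = 0. Lengths are in m, angles in rad, forces in N, time in s.
With the tool pointing down it reaches from about 0.225 to 0.875 m from the base axis. Payload 3.4 kg.
Tool frame: the origin (TCP) lies between the finger pads; the fingertips stand 17 mm ahead of it and the grasp point (between the pads) lies 2 mm behind it; y points along the fingers, z is the direction in which the jaws open and shut, and the axes are right-handed (so a half turn about y gives the same grasp; the last joint's range is limited). The gripper opens to 85 mm and grips with 20 to 120 N. Pads are 22 mm wide; open, the fingers measure 114 mm over their backs; the gripper's body (76 mm by 85 mm) begins 54 mm behind the grasp point. The pads swing forward as they close: fully open they stand 13 mm farther back than shut.
Start: joints at [1.154, 0.276, 1.505, -0, 1.361, -0.121], TCP at [0.168, 0.55, 0.248] pointing down, gripper open.
Joint ranges: [-2.89, 2.89], [-0.75, 2.08], [0.22, 2.7], [-1.18, 4.32], [0.11, 2.71], [-2.7, 2.7]. Speed limits (rad/s): [2.57, 2.57, 3.14, 3.14, 3.14, 3.14].

INTERFACE

Orientations are given as a unit quaternion [w, x, y, z].
In Python, from rig import manip, get_image, camera_model, sign_off, spot_in, silhouettes, spot_point gives the robot as it stands.
- The arm moves only by the tool jog_arm, never from a script. Its argument "targets" is a list of rows, each a list of 3 entries, a list of its own where there are three numbers: the finger opening in m, from 0 to 0.0854, then the shift along the world's x, y, z in m, then the turn about the world's z in rad. In form: [[claw, [x, y, z], spin], ...]. A call has 1 to 10 rows; each row shifts and turns the commanded pose from where the row before left it; what a row does not reach is not made up. A row lasts 1/8 s, in which the tool goes at most 62.5 mm and 10.7 degrees, less where a joint would pass 70% of its speed; a pose out of reach is approached as far as the arm can. A call with a gripper value outside its range is refused whole. The fingers move at their own pace and stop on an object; "force" is the grip in N (left out, the last holds). Time passes only in rows, so rows that do not move let the fingers close. It gives the time, the measured TCP pose, the force and the opening at its end, in the units of the state.
- manip.get_state(): the state, without advancing time (a new reading comes with each control period).
- get_image(name): name is "scene" or "top" or "wrist"; returns (picture, depth): 480x640x3 uint8, red, green, blue; 480x640 float32, m along the optical axis (not along the pixel's ray), 0 where there is no reading.
- camera_model(name): a dict with "mtx" (3x3 intrinsics, pixels), "distortion" ([k1, k2, p1, p2, k3] as OpenCV has them; the pictures are not rectified), "world_from_camera" (4x4, takes a point from camera to world coordinates). Camera axes: x right, y up, looking along -z (the intrinsics and any distortion apply to the point x, -y, -z); pixel columns grow to the right and rows downward; lengths in m; the calibration is good to about 2 mm. A picture is of the moment at which its call begins: read the wrist's pose just before it. camera_model takes no time and is no camera call; for the wrist camera it gives the pose at the moment of the call.
- sign_off(): hands the job in, once; it reports no verdict.
Trained networks look in the newest picture that a camera, given by its name, has taken for a name from the list of things; names that differ only in an ending like _2 or _b are one class to them, and where a whole thing is asked for, a point or a joint stands for the part that bears it (a point fixed in the world has none). Each returns a list of dicts, best first, with "score" (0 to 1); they miss things now and then, are a little off and sometimes report something else, mostly with a low value. They report only what shows in the picture. A call takes as long as a camera call.
- spot_in(name, camera): "position" ([column, row] in pixels, amid what is visible of it).
- silhouettes(name, camera): "mask" (480x640 bool, what is visible of it) and "position" ([column, row] in pixels, amid what is visible of it).
- spot_point(name, camera): "position" ([column, row] in pixels: a listed point, or the origin of a listed thing).
The state is a dict: "clock": time; "qpos": joint angles; "qd": joint speeds; "effort": joint torques, N m; "position": TCP position; "ee_rot": TCP orientation; "contact_force": force on the tool from outside, world axes, zero at the start; "moment": the same for the moment, N m; "width": finger opening in m.
Only numpy, scipy, OpenCV 4.12 (cv2) and the standard library are available. Lean on these libraries where they do the work, as an engineer would, in place of code of your own. Each camera call takes 0.05 s, during which the arm holds its last target.

## Working session

There is one attempt and no reset: what is moved stays moved. The work goes in short steps, Python scripts to look and compute and a tool call to move; the robot and the scene stay as the last step left them, time stands still between calls to the robot, and variables do not carry over. Pictures are saved under pics/ and viewed, and the job is handed in when it is done.

Besides the shell and the picture viewer there is one more tool, called after "Request:" in YAML: its name, and indented under it one key for each argument. jog_arm: Moves the arm, as the interface text tells. Its arguments: {"type":"object","properties":{"targets":{"type":"array","items":{"type":"array"}},"force":{"type":"number"}},"required":["targets"]}

```bash
ls; mkdir -p pics; python3 - <<'E'
from rig import manip, get_image, camera_model
import cv2
print(manip.get_state())
for n in ("scene","top","wrist"):
    p,d=get_image(n); cv2.imwrite(f"pics/{n}0.png",p[:,:,::-1]); m=camera_model(n); print(n,m)
E
```

```text
pics
{'clock': 0.0, 'qpos': array([ 1.15403318e+00,  2.76614825e-01,  1.50612633e+00,  1.00200000e-05,
        1.36072006e+00, -1.21039474e-01]), 'qd': array([-0.00162095,  0.00017689, -0.00082308, -0.00058461,  0.00020727,
       -0.00081757]), 'effort': array([ 1.07896933e-03, -4.16768074e+01, -2.45803857e+01,  7.94049515e-05,
        1.07256728e-02, -7.60326628e-06]), 'position': array([0.16739372, 0.54957353, 0.2474311 ]), 'ee_rot': array([-0.69875468,  0.70002663, -0.10435308,  0.10399538]), 'contact_force': array([-0.3809175 , -0.27068016,  0.09886259]), 'moment': array([-0.03944139, -0.00816354, -0.07559537]), 'width': 0.08547374347502935}
scene {'mtx': array([[565.19637281,   0.        , 315.8994608 ],
       [  0.        , 565.19637281, 232.25658109],
       [  0.        ,   0.        ,   1.        ]]), 'distortion': array([-0.0576877,  0.       ,  0.       ,  0.       ,  0.       ]), 'world_from_camera': array([[-0.69780906,  0.55580503, -0.45182218,  0.04301198],
       [-0.71627749, -0.53881284,  0.44342674,  0.41293299],
       [ 0.00301122,  0.63305725,  0.77409912,  1.
[... 414 characters left out ...]
    [-0.99994047, -0.00987657,  0.00463824, -0.09348308],
       [ 0.00386029,  0.07737908,  0.99699427,  1.46876563],
       [ 0.        ,  0.        ,  0.        ,  1.        ]])}
wrist {'mtx': array([[353.60189539,   0.        , 310.33136807],
       [  0.        , 353.60189539, 240.23226067],
       [  0.        ,   0.        ,   1.        ]]), 'distortion': array([0.00933642, 0.        , 0.        , 0.        , 0.        ]), 'world_from_camera': array([[ 0.29215363, -0.90395956, -0.31225529,  0.08535971],
       [ 0.95636947,  0.27548685,  0.09728529,  0.57411576],
       [-0.00191974, -0.32705368,  0.94500381,  0.37191721],
       [ 0.        ,  0.        ,  0.        ,  1.        ]])}
```

View pics/scene0.png

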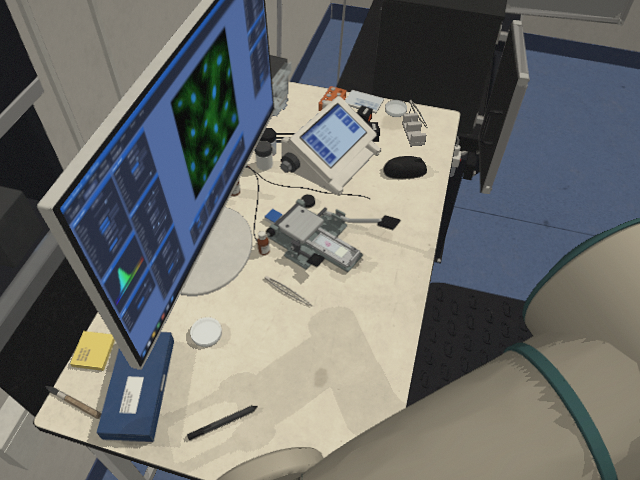

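View pics/top0.png

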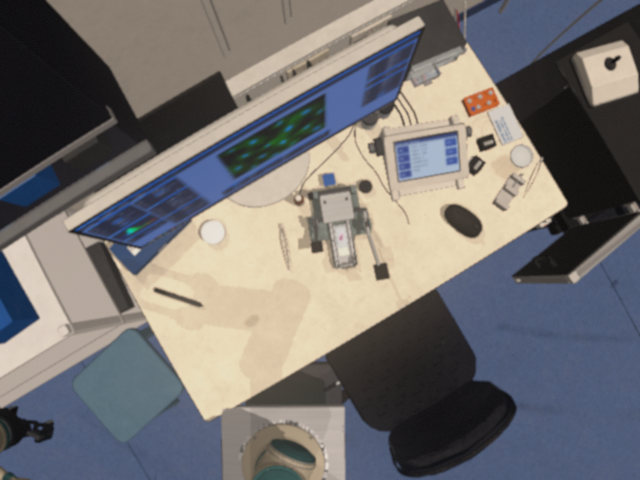

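View pics/wrist0.png

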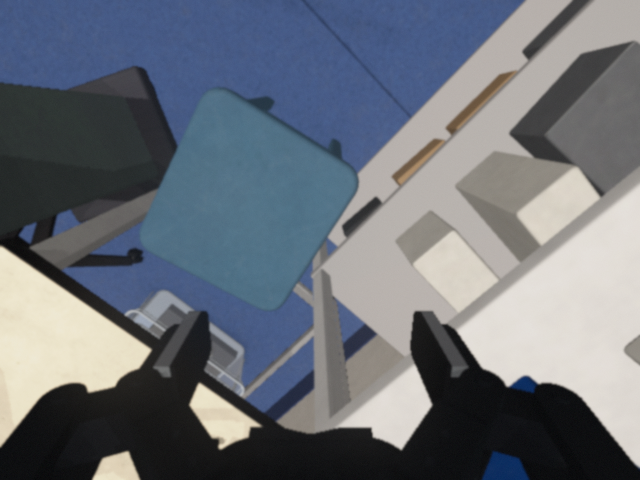

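```bash
cat > h.py <<'E'
from rig import manip, get_image, camera_model, sign_off, spot_in, silhouettes, spot_point
import numpy as np, cv2
def ray(m,px):
    u=cv2.undistortPoints(np.array([[px]],float),m["mtx"],m["distortion"])[0,0]
    T=m["world_from_camera"]; return T[:3,3],T[:3,:3]@np.array([u[0],-u[1],-1.])
def atz(m,px,z):
    o,d=ray(m,px); return o+d*(z-o[2])/d[2]
def proj(m,P):
    P=np.atleast_2d(P); T=np.linalg.inv(m["world_from_camera"]); c=P@T[:3,:3].T+T[:3,3]
    c=c*[1,-1,-1]; return cv2.projectPoints(c.reshape(-1,1,3),np.zeros(3),np.zeros(3),m["mtx"],m["distortion"])[0][:,0]
E
python3 - <<'E'
from h import *
Z=dict(press=0,weight_front=.04,carrier=.012,carrier_front=.023,lever_plate=.095,catch_tab=.044)
for c in ("top","scene"):
    p,d=get_image(c); m=camera_model(c)
    for n,z in Z.items():
        r=spot_point(n,c)
        for q in r[:2]: 
            u,v=q["position"]; print(c,n,round(q["score"],2),np.round(q["position"],1),np.round(atz(m,q["position"],z),4), 'dep',np.round((lambda o,dd:o+dd*d[int(round(v)),int(round(u))])(*ray(m,q["position"])),3))
E
```

```text
top press 0.71 [337.4 228.2] [ 0.6087 -0.1468  0.    ] dep [ 0.607 -0.146  0.019]
top weight_front 0.84 [341.9 219.5] [ 0.627 -0.157  0.04 ] dep [ 0.63  -0.158  0.011]
top carrier 0.97 [340.9 246.4] [ 0.5607 -0.1547  0.012 ] dep [ 0.56  -0.155  0.017]
top carrier_front 0.88 [347.1 267.3] [ 0.5068 -0.1694  0.023 ] dep [ 0.507 -0.171  0.001]
top lever_plate 0.66 [380.8 271.4] [ 0.4942 -0.2469  0.095 ] dep [ 0.494 -0.247  0.093]
top catch_tab 0.57 [314.7 245.8] [ 0.5609 -0.0878  0.044 ] dep [ 0.561 -0.088  0.043]
scene press 0.58 [316.9 245. ] [ 0.6064 -0.1434  0.    ] dep [ 0.599 -0.136  0.014]
scene weight_front 0.65 [316.3 229.5] [ 0.6166 -0.1512  0.04  ] dep [ 0.633 -0.167  0.013]
scene carrier 0.56 [339.1 249.7] [ 0.5557 -0.1631  0.012 ] dep [ 0.551 -0.158  0.02 ]
scene carrier 0.15 [405.5 170.8] [ 0.614  -0.4629  0.012 ] dep [ 0.607 -0.453  0.023]
scene carrier_front 0.9 [355.  262.1] [ 0.5023 -0.1573  0.023 ] dep [ 0.507 -0.164  0.012]
scene lever_plate 0.21 [273.2 220. ] [ 0.6672 -0.0716  0.095 ] dep [ 0.721 -0.113  0.016]
scene catch_tab 0.66 [314.6 226.4] [ 0.6233 -0.1524  0.044 ] dep [ 0.628 -0.157  0.036]
scene catch_tab 0.53 [318.7 258.8] [ 0.5526 -0.0959  0.044 ] dep [ 0.553 -0.096  0.044]
```

```bash
python3 - <<'E'
from h import *
for c,(x0,y0,x1,y1) in {"top":(270,150,420,300),"scene":(230,170,430,320)}.items():
    p,d=get_image(c); q=cv2.resize(p[y0:y1,x0:x1],None,fx=4,fy=4,interpolation=cv2.INTER_CUBIC); cv2.imwrite(f"pics/{c}1.png",q[:,:,::-1])
E
```

```text
(no output)
```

View pics/top1.png

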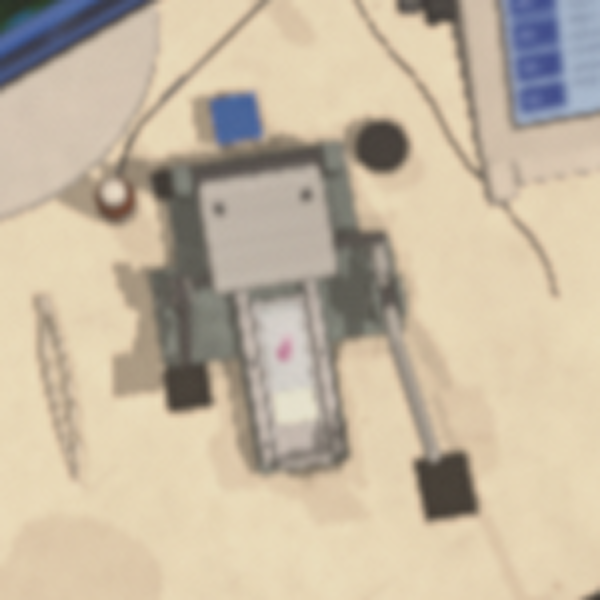

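View pics/scene1.png

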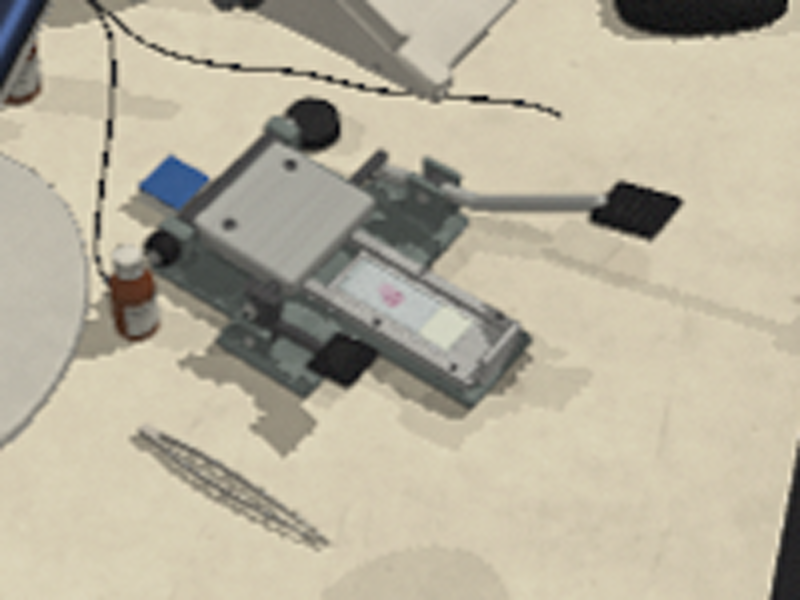

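```bash
python3 - <<'E'
from h import *
from scipy.optimize import least_squares
L=dict(pl=(-.133,-.078,.095),tab=(-.046,.066,.044),wl=(.010,.040,.040),wr=(.010,-.040,.040),fe=(-.100,0,.0165))
obs={"top":dict(pl=(381.6,271.6),tab=(317,246.6),wl=(270+212/4,150+292/4),wr=(270+335/4,150+275/4)),
"scene":dict(pl=(230+637/4,170+208/4),tab=(230+345/4,170+357/4),wl=(230+292/4,170+287/4),wr=(230+375/4,170+205/4))}
M={c:camera_model(c) for c in obs}
def res(p,cams=obs):
    c,s=np.cos(p[2]),np.sin(p[2]); r=[]
    for cam in cams:
        for k,o in obs[cam].items():
            x,y,z=L[k]; r+=list(proj(M[cam],[p[0]+c*x-s*y,p[1]+s*x+c*y,z])[0]-o)
    return np.array(r)
for cams in (["top"],["scene"],["top","scene"]):
    f=least_squares(res,[.61,-.15,0.15],args=(cams,)); print(cams,f.x,np.round(f.fun.reshape(-1,2),1).tolist())
p=f.x; c,s=np.cos(p[2]),np.sin(p[2])
for k,(x,y,z) in L.items(): print(k,p[0]+c*x-s*y,p[1]+s*x+c*y,z)
print('home',p[0]-.035*c,p[1]-.035*s)
print('axis',c,s)
E
```

```text
['top'] [ 0.61374226 -0.15059583  0.15399573] [[-0.3, -0.2], [-0.4, 0.3], [0.1, 0.4], [0.6, -0.5]]
['scene'] [ 0.60892199 -0.14645665  0.16562572] [[-0.1, 0.1], [0.1, 1.4], [-0.2, 0.1], [0.3, -1.7]]
['top', 'scene'] [ 0.61151018 -0.14880848  0.15992606] [[-0.8, 0.5], [-1.0, 1.3], [-0.6, 1.4], [-0.1, 0.3], [-0.3, -0.8], [-0.2, 0.0], [-0.3, -1.2], [0.3, -2.9]]
pl 0.4926285140082241 -0.24699274133022364 0.095
tab 0.5555870011886204 -0.09097598296127188 0.044
wl 0.6150127641441859 -0.10772646645127698 0.04
wr 0.6277523813824738 -0.18670559124145125 0.04
fe 0.5127862761768402 -0.16473300254901 0.0165
home 0.5769568150688569 -0.15438206354290107
axis 0.9872390598771782 0.15924521547859882
```

```bash
python3 - <<'E'
from h import *
pts=[]
for c in ("top","scene"):
    p,d=get_image(c); m=camera_model(c); v,u=np.mgrid[0:480:2,0:640:2]
    un=cv2.undistortPoints(np.stack([u.ravel(),v.ravel()],1).astype(float).reshape(-1,1,2),m["mtx"],m["distortion"])[:,0]
    dd=d[::2,::2].ravel(); T=m["world_from_camera"]; k=dd>0
    P=(np.c_[un[:,0],-un[:,1],-np.ones(len(un))]*dd[:,None])[k]@T[:3,:3].T+T[:3,3]; pts.append(P)
P=np.vstack(pts)
print('max height map; rows x, cols y from .7 to -.5')
for x in np.arange(.1,1.0,.1):
    r=[]
    for y in np.arange(.6,-.51,-.1):
        k=(abs(P[:,0]-x)<.05)&(abs(P[:,1]-y)<.05); r.append(f"{P[k,2].max():.2f}" if k.any() else " -- ")
    print(f"{x:.1f}",*r)
R=cv2
q=manip.get_state()["ee_rot"]
from scipy.spatial.transform import Rotation
print(Rotation.from_quat(np.roll(q,-1)).as_matrix())
E
```

```text
max height map; rows x, cols y from .7 to -.5
0.1 -0.10 0.44 0.68 0.75 0.80 0.02 0.22 0.20 0.01 -0.08 0.10 0.11
0.2 0.38 0.46 0.67 0.01 0.01 0.01 0.01 0.00 -0.28 -0.28 -0.28 0.08
0.3 0.23 0.17 -0.10 0.01 0.01 0.01 0.01 0.01 0.01 -0.27 -0.28 -0.28
0.4 0.28 0.17 0.01 0.02 0.02 0.01 0.01 0.01 0.01 0.01 0.01 -0.28
0.5 0.34 0.13 0.04 0.23 0.01 0.01 0.01 0.05 0.10 0.10 0.01 0.01
0.6 0.35 0.56 0.65 0.54 0.54 0.02 0.01 0.05 0.07 0.02 0.04 0.04
0.7 -0.10 0.45 0.73 0.92 0.94 0.54 0.54 0.06 0.05 0.08 0.08 0.07
0.8 -0.07 0.13 0.43 0.93 0.93 0.51 0.54 0.54 0.54 0.12 0.12 0.12
0.9  --  -0.59 0.63 0.80 0.17 0.11  --  0.54 0.54 0.54 0.12 0.12
[[ 9.56575232e-01  6.62375322e-05  2.91485543e-01]
 [-2.91485547e-01  7.36915231e-05  9.56575230e-01]
 [ 4.18811690e-05 -9.99999995e-01  8.97987691e-05]]
```

Request:
jog_arm:
  targets:
    - [0.0,[0.02,-0.05,0],0.045]
    - [0.0,[0.02,-0.05,0],0.045]
    - [0.0,[0.02,-0.05,0],0.045]
    - [0.0,[0.02,-0.05,0],0.045]
    - [0.0,[0.02,-0.05,0],0.045]
    - [0.0,[0.02,-0.05,0],0.045]
    - [0.0,[0.02,-0.05,0],0.045]
    - [0.0,[0.02,-0.05,0],0.045]
    - [0.0,[0.02,-0.05,0],0.045]
    - [0.0,[0.02,-0.05,0],0.045]
  force: 40

```text
clock: 2.3
position: [0.3681, 0.0484, 0.2487]
ee_rot: [0.705, -0.705, -0.055, 0.054]
contact_force: [0.3, 0.7, 0.5]
width: 0.0001
```

Request:
jog_arm:
  targets:
    - [0.0,[0.02,-0.05,-0.01],0]
    - [0.0,[0.02,-0.05,-0.01],0]
    - [0.0,[0.02,-0.05,-0.01],0]
    - [0.0,[0.02,-0.05,-0.01],0]
    - [0.0,[0.02,-0.05,-0.01],0]
    - [0.0,[0.025,-0.047,-0.02],0]
    - [0.0,[0,0,0],0]
    - [0.0,[0,0,0],0]

```text
clock: 3.3
position: [0.4921, -0.2465, 0.178]
ee_rot: [0.706, -0.704, -0.054, 0.055]
contact_force: [0.7, 0.2, 0.4]
width: 0.0
```

```bash
python3 - <<'E'
from h import *
m=camera_model("wrist"); p,d=get_image("wrist"); cv2.imwrite("pics/w2.png",p[:,:,::-1])
for n in ("lever_plate","carrier_front","catch_tab","weight_front"):
    for r in spot_point(n,"wrist")[:1]: print(n,r["score"],r["position"],atz(m,r["position"],dict(lever_plate=.095,carrier_front=.023,catch_tab=.044,weight_front=.04)[n]))
pr=np.array([.6115,-.1488]);y=.16;c,s=np.cos(y),np.sin(y)
for k,(a,b,z) in dict(pl=(-.133,-.078,.095),tab=(-.046,.066,.044),w=(.01,0,.039)).items(): print(k,proj(m,[pr[0]+c*a-s*b,pr[1]+s*a+c*b,z]))
p,d=get_image("top"); cv2.imwrite("pics/t2.png",cv2.resize(p[150:300,270:420],None,fx=4,fy=4)[:,:,::-1])
E
```

```text
lever_plate 0.61 [304.8, 263.1] [ 0.49373553 -0.24993547  0.095     ]
carrier_front 0.77 [401.8, 258.3] [ 0.5068042  -0.16555737  0.023     ]
catch_tab 0.87 [478.0, 332.0] [ 0.55508341 -0.09316221  0.044     ]
weight_front 0.17 [299.3, 417.7] [ 0.67392751 -0.22907405  0.04      ]
pl [[309.65019632 262.15154939]]
tab [[480.32748427 332.83453266]]
w [[396.26356795 382.8681467 ]]
```

View pics/w2.png

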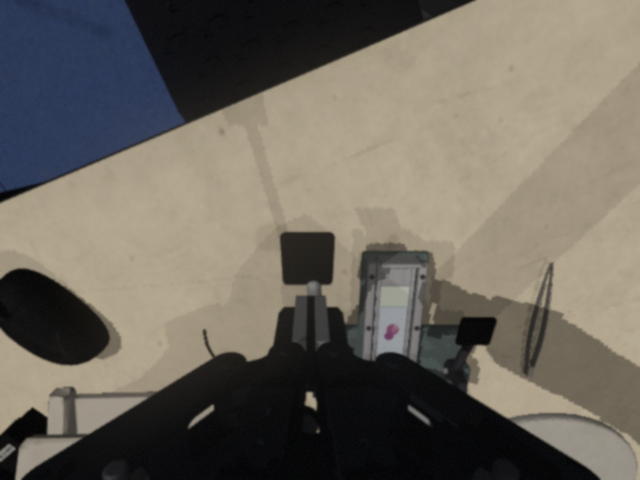

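Request:
jog_arm:
  targets:
    - [0.0,[0,-0.002,-0.03],0]
    - [0.0,[0,0,-0.025],0]
    - [0.0,[-0.001,0,-0.005],0]
    - [0.0,[-0.002,0,-0.005],0]
    - [0.0,[-0.002,-0.0005,-0.005],0]
    - [0.0,[-0.002,0,-0.005],0]
    - [0.0,[0,0,0],0]

```text
clock: 4.47
position: [0.4856, -0.2496, 0.1034]
ee_rot: [-0.705, 0.705, 0.055, -0.054]
contact_force: [0.4, 1.2, 2.9]
width: -0.0001
```

```bash
python3 - <<'E'
from h import *
s=manip.get_state(); print(s["position"],s["contact_force"],s["moment"])
m=camera_model("wrist"); p,d=get_image("wrist"); cv2.imwrite("pics/w3.png",p[:,:,::-1])
p,d=get_image("scene"); cv2.imwrite("pics/s3.png",cv2.resize(p[100:320,230:470],None,fx=3,fy=3)[:,:,::-1])
E
```

```text
[ 0.4856121  -0.24957758  0.1034344 ] [0.40397786 1.2407175  2.92136189] [0.12916997 0.0940869  0.00071359]
```

View pics/w3.png

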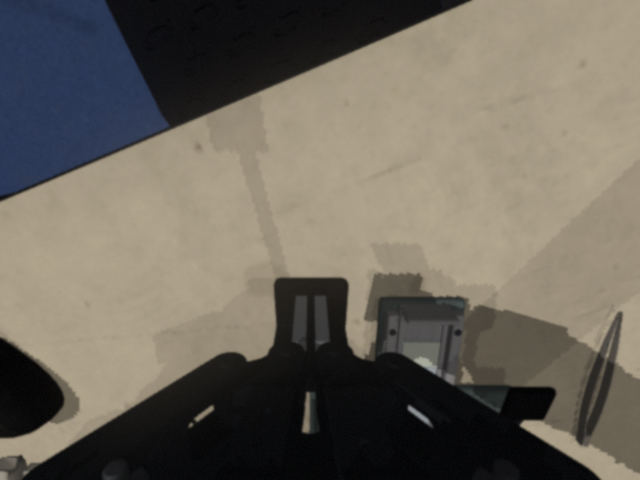

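View pics/s3.png

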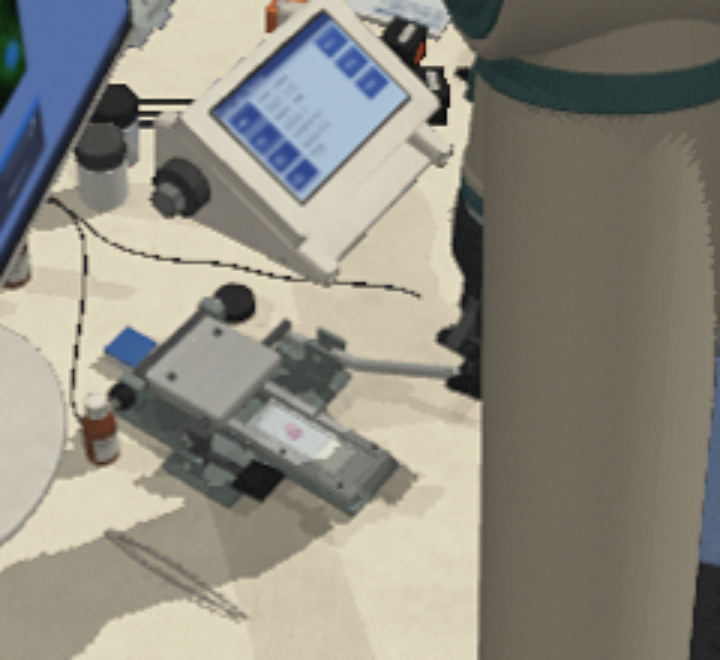

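Request:
jog_arm:
  targets:
    - [0.0,[-0.001,0,-0.004],0]
    - [0.0,[-0.001,0,-0.004],0]
    - [0.0,[-0.001,0,-0.004],0]
    - [0.0,[-0.001,0,-0.004],0]
    - [0.0,[-0.001,0,-0.004],0]
    - [0.0,[-0.001,0,-0.004],0]
    - [0.0,[-0.0005,0,-0.004],0]
    - [0.0,[-0.0005,0,-0.004],0]
    - [0.0,[0,0,-0.004],0]
    - [0.0,[0,0,-0.004],0]

```text
clock: 5.82
position: [0.4783, -0.2493, 0.063]
ee_rot: [0.705, -0.705, -0.054, 0.055]
contact_force: [-2.4, -2.4, 3.9]
width: 0.0
```

Request:
jog_arm:
  targets:
    - [0.0,[0,0,-0.004],0]
    - [0.0,[0,0,-0.004],0]
    - [0.0,[0,0,-0.004],0]
    - [0.0,[0,0,-0.004],0]
    - [0.0,[0,0,-0.003],0]
    - [0.0,[0,0,-0.003],0]
    - [0.0,[0,0,-0.002],0]
    - [0.0,[0,0,0],0]

```text
clock: 6.82
position: [0.4788, -0.2491, 0.0391]
ee_rot: [0.705, -0.705, -0.054, 0.054]
contact_force: [-0.2, 0.1, 1.0]
width: -0.0001
```

Request:
jog_arm:
  targets:
    - [0.0,[0,0,-0.002],0]
    - [0.0,[0,0,-0.002],0]
    - [0.0,[0,0,-0.001],0]
    - [0.0,[0,0,0],0]

```text
clock: 7.32
position: [0.4789, -0.2497, 0.0343]
ee_rot: [-0.705, 0.705, 0.055, -0.054]
contact_force: [0.5, 0.5, 1.4]
width: -0.0001
```

```bash
python3 - <<'E'
from h import *
s=manip.get_state(); print(s["position"],s["contact_force"],s["moment"])
p,d=get_image("scene"); cv2.imwrite("pics/s4.png",cv2.resize(p[150:300,230:430],None,fx=4,fy=4)[:,:,::-1])
E
```

```text
[ 0.47891029 -0.24966571  0.03432265] [0.51801502 0.48727766 1.43750733] [ 0.1125565  -0.05929067  0.02314341]
```

View pics/s4.png

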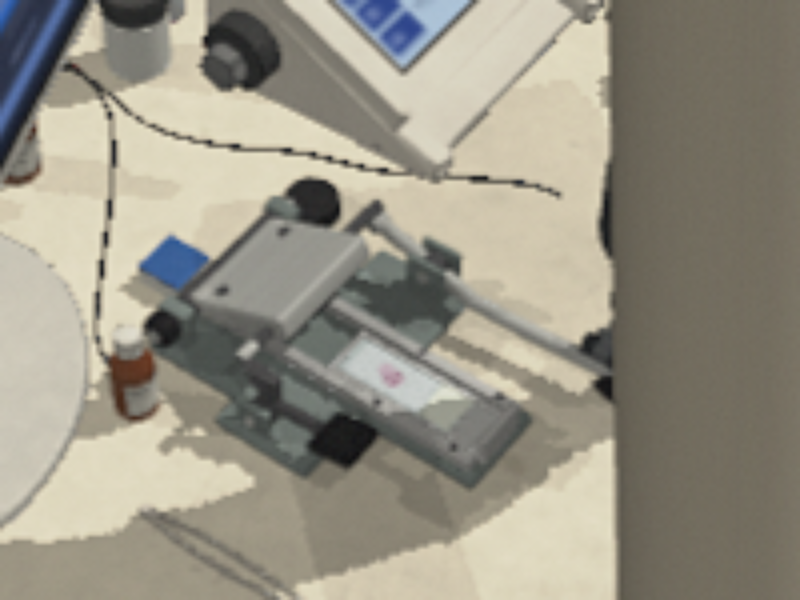

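Request:
jog_arm:
  targets:
    - [0.0,[0,0,-0.0015],0]
    - [0.0,[0,0,-0.001],0]
    - [0.0,[0,0,0],0]
    - [0.0,[0,0,0.004],0]
    - [0.0,[0,0,0.004],0]
    - [0.0,[0,0,0.004],0]
    - [0.0,[0,0,0.004],0]
    - [0.0,[0,0,0.004],0]
    - [0.0,[0,0,0.01],0]
    - [0.0,[0,0,0.02],0]

```text
clock: 8.62
position: [0.4783, -0.249, 0.0819]
ee_rot: [0.705, -0.705, -0.054, 0.055]
contact_force: [0.0, 1.1, -0.4]
width: -0.0002
```

```bash
python3 - <<'E'
from h import *
s=manip.get_state(); print(s["position"],s["contact_force"],s["moment"])
p,d=get_image("scene"); cv2.imwrite("pics/s5.png",cv2.resize(p[150:300,230:430],None,fx=4,fy=4)[:,:,::-1])
m=camera_model("wrist"); p,d=get_image("wrist"); cv2.imwrite("pics/w5.png",p[:,:,::-1])
print(spot_point("carrier_front","wrist")[:1],[atz(m,r["position"],.023) for r in spot_point("carrier_front","wrist")[:1]])
E
```

```text
[ 0.47826637 -0.24902461  0.08191396] [ 0.0050603   1.05515369 -0.41331758] [ 0.0416449   0.04141573 -0.02603314]
[{'position': [437.1, 336.1], 'score': 0.98}] [array([ 0.50861381, -0.16759699,  0.023     ])]
```

View pics/s5.png

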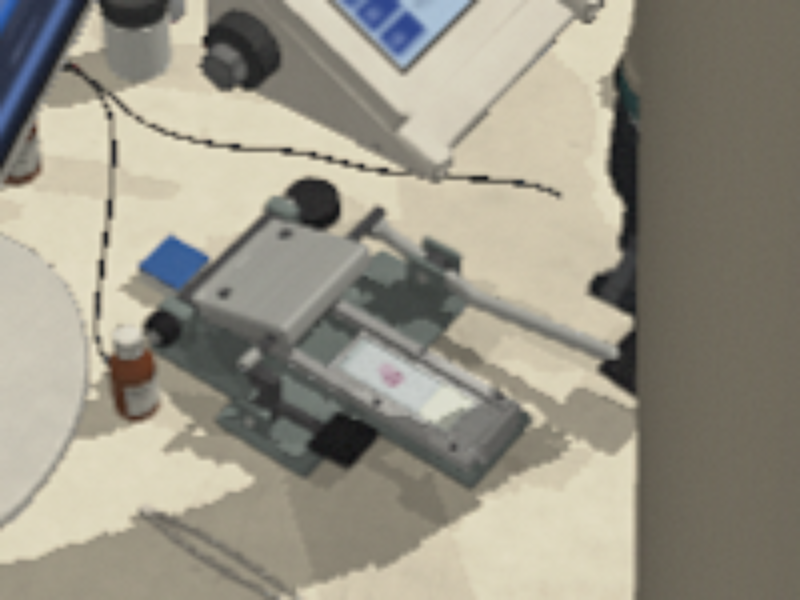

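View pics/w5.png

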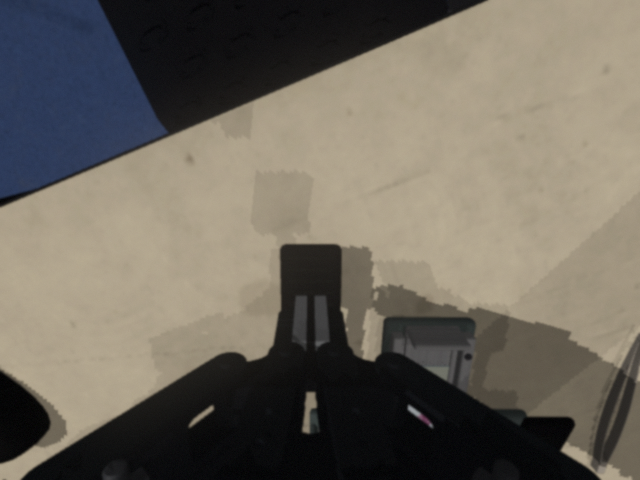

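Request:
jog_arm:
  targets:
    - [0.0,[-0.004,0.038,0],0]
    - [0.0,[-0.002,0.04,0],0]
    - [0.0,[0,0,-0.02],0]
    - [0.0,[0,0,-0.02],0]
    - [0.0,[0,0,0],0]

```text
clock: 9.45
position: [0.471, -0.1704, 0.0401]
ee_rot: [0.706, -0.704, -0.053, 0.056]
contact_force: [-0.7, -0.4, -0.6]
width: 0.0002
```

```bash
python3 - <<'E'
from h import *
s=manip.get_state(); print(s["position"],s["contact_force"],s["moment"])
m=camera_model("wrist"); p,d=get_image("wrist"); cv2.imwrite("pics/w6.png",p[:,:,::-1])
print([(r,atz(m,r["position"],.023)) for r in spot_point("carrier_front","wrist")[:1]])
E
```

```text
[ 0.47102169 -0.17044312  0.04006732] [-0.6668586  -0.39047518 -0.57609255] [-0.00711168  0.07561562  0.01098053]
[({'position': [307.2, 381.8], 'score': 0.59}, array([ 0.50715969, -0.16663552,  0.023     ]))]
```

View pics/w6.png

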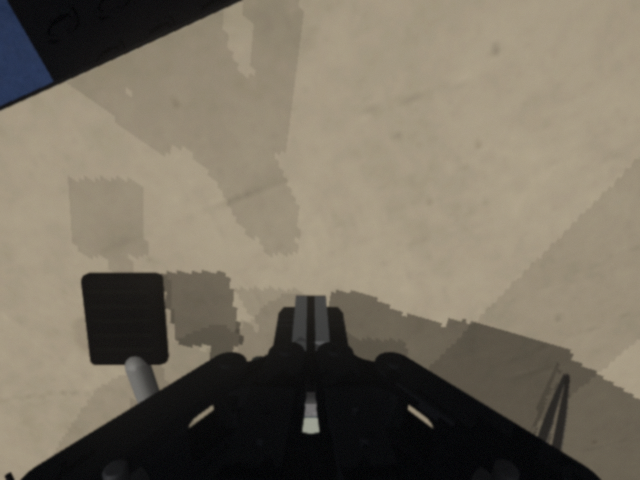

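Request:
jog_arm:
  targets:
    - [0.0,[0.005,0.0005,0.0025],0]
    - [0.0,[0.005,0.0008,0],0]
    - [0.0,[0.005,0.0008,0],0]
    - [0.0,[0.005,0.0008,0],0]
    - [0.0,[0.004,0.0006,0],0]
    - [0.0,[0.004,0.0006,0],0]
    - [0.0,[0.004,0.0006,0],0]
    - [0.0,[0.004,0.0006,0],0]
    - [0.0,[0.004,0.0006,0],0]
    - [0.0,[0.004,0.0006,0],0]

```text
clock: 10.8
position: [0.5169, -0.1649, 0.0443]
ee_rot: [0.705, -0.705, -0.054, 0.054]
contact_force: [-1.2, -0.3, -0.2]
width: -0.0
```

```bash
python3 - <<'E'
from h import *
s=manip.get_state(); print(s["position"],s["contact_force"],s["moment"])
p,d=get_image("scene"); cv2.imwrite("pics/s7.png",cv2.resize(p[150:300,230:430],None,fx=4,fy=4)[:,:,::-1])
p,d=get_image("top"); cv2.imwrite("pics/t7.png",cv2.resize(p[150:300,270:420],None,fx=4,fy=4)[:,:,::-1])
m=camera_model("top"); print([(r,atz(m,r["position"],.023)) for r in spot_point("carrier","top")[:1]])
E
```

```text
[ 0.5169109  -0.16488114  0.0442504 ] [-1.15131642 -0.2757736  -0.2255737 ] [-0.05035287  0.06837927 -0.00449981]
[({'position': [340.4, 236.9], 'score': 0.58}, array([ 0.58429013, -0.15332544,  0.023     ]))]
```

View pics/s7.png

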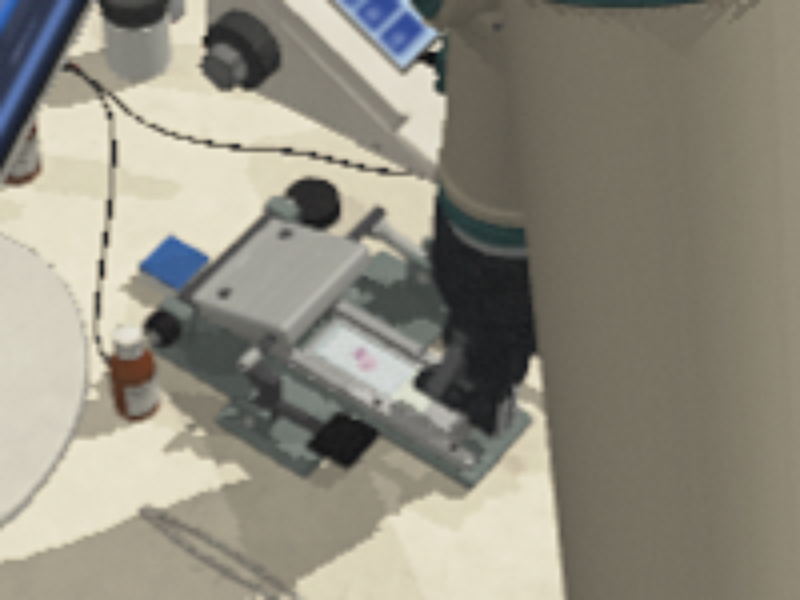

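View pics/t7.png

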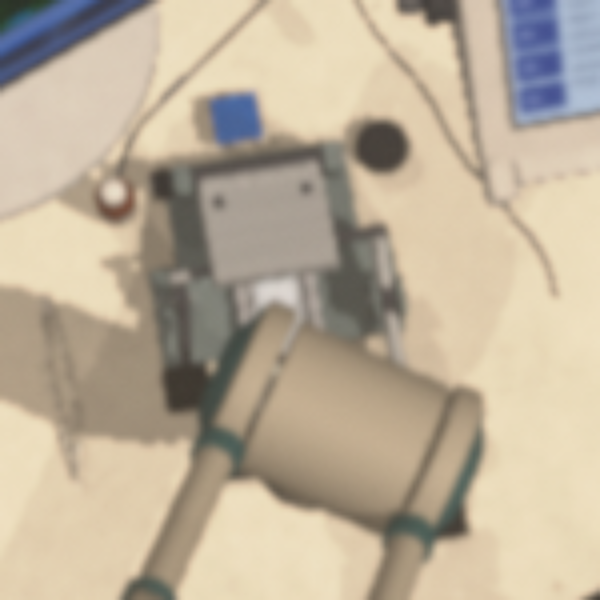

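Request:
jog_arm:
  targets:
    - [0.0,[0.004,0.0006,0],0]
    - [0.0,[0.004,0.0006,0],0]
    - [0.0,[0.004,0.0006,0],0]
    - [0.0,[0.004,0.0006,0],0]
    - [0.0,[0.004,0.0006,0],0]
    - [0.0,[0.004,0.0006,0],0]
    - [0.0,[0.004,0.0006,0],0]
    - [0.0,[0.004,0.0006,0],0]
    - [0.0,[0.004,0.0006,0],0]
    - [0.0,[0.003,0.0005,0],0]

```text
clock: 12.2
position: [0.5559, -0.159, 0.0443]
ee_rot: [0.705, -0.705, -0.055, 0.054]
contact_force: [-0.3, -0.3, -0.4]
width: -0.0001
```

Request:
jog_arm:
  targets:
    - [0.0,[0.002,0.0003,0],0]
    - [0.0,[0.002,0.0003,0],0]
    - [0.0,[0.002,0.0003,0],0]
    - [0.0,[0,0,0],0]

```text
clock: 12.7
position: [0.562, -0.1582, 0.0443]
ee_rot: [-0.705, 0.705, 0.055, -0.054]
contact_force: [-0.2, 0.0, -0.1]
width: -0.0001
```

Request:
jog_arm:
  targets:
    - [0.0,[0.0015,0.0002,0],0]
    - [0.0,[0.0015,0.0003,0],0]
    - [0.0,[0.001,0.0001,0],0]
    - [0.0,[0,0,0],0]

```text
clock: 13.2
position: [0.5658, -0.1575, 0.0443]
ee_rot: [0.705, -0.705, -0.055, 0.054]
contact_force: [-0.3, 0.2, 0.5]
width: -0.0001
```

Request:
jog_arm:
  targets:
    - [0.0,[0.001,0.0002,0],0]
    - [0.0,[0,0,0],0]

```text
clock: 13.45
position: [0.5667, -0.1574, 0.0443]
ee_rot: [0.705, -0.705, -0.055, 0.054]
contact_force: [-0.3, 0.2, 1.1]
width: -0.0002
```

Request:
jog_arm:
  targets:
    - [0.0,[0.001,0.0002,0],0]
    - [0.0,[0,0,0],0]

```text
clock: 13.7
position: [0.5678, -0.1571, 0.0443]
ee_rot: [0.705, -0.705, -0.055, 0.054]
contact_force: [-0.9, 0.7, 0.8]
width: -0.0002
```

Request:
jog_arm:
  targets:
    - [0.0,[0.001,0.0002,0],0]
    - [0.0,[0,0,0],0]

```text
clock: 13.95
position: [0.5683, -0.157, 0.0443]
ee_rot: [0.705, -0.705, -0.054, 0.055]
contact_force: [-2.5, 0.0, 1.0]
width: 0.0001
```

Request:
jog_arm:
  targets:
    - [0.0,[0.001,0.0002,0],0]
    - [0.0,[0,0,0],0]

```text
clock: 14.2
position: [0.5683, -0.1569, 0.0443]
ee_rot: [0.705, -0.705, -0.054, 0.056]
contact_force: [-6.0, -2.3, 2.7]
width: -0.0001
```

```bash
python3 - <<'E'
from h import *
s=manip.get_state(); print(s["position"],s["contact_force"],s["moment"])
p,d=get_image("scene"); cv2.imwrite("pics/s8.png",cv2.resize(p[180:280,260:400],None,fx=5,fy=5)[:,:,::-1])
m=camera_model("wrist"); p,d=get_image("wrist"); cv2.imwrite("pics/w8.png",p[:,:,::-1])
E
```

```text
[ 0.56833269 -0.1569401   0.04425609] [-5.97131364 -2.25967333  2.73840914] [-0.28482145  0.75295213 -0.01598686]
```

View pics/s8.png

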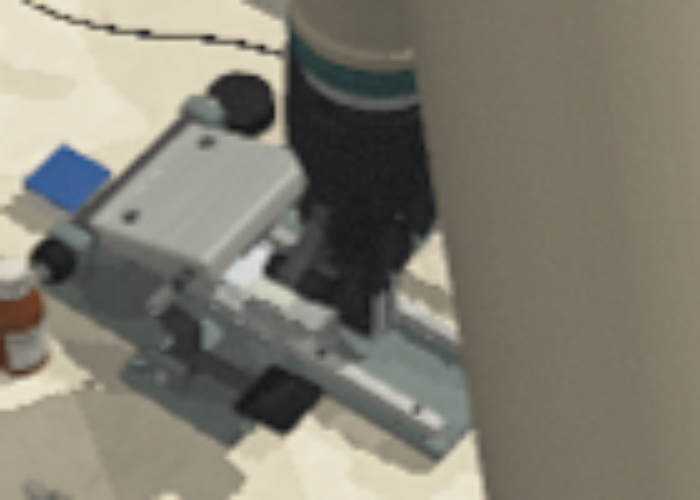

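Request:
jog_arm:
  targets:
    - [0.0,[-0.004,-0.0006,0],0]
    - [0.0,[-0.006,-0.001,0],0]
    - [0.0,[-0.006,-0.001,0.01],0]
    - [0.0,[0,0,0.03],0]
    - [0.0,[0,0,0.02],0]
    - [0.0,[0.0,0.034,0],0]
    - [0.0,[0.002,0.034,0],0]
    - [0.0,[0,0,0],0]

```text
clock: 15.3
position: [0.5554, -0.0894, 0.1051]
ee_rot: [0.705, -0.705, -0.056, 0.055]
contact_force: [0.8, 0.2, -0.3]
width: 0.0002
```

```bash
python3 - <<'E'
from h import *
s=manip.get_state(); print(s["position"],s["contact_force"],s["moment"])
m=camera_model("wrist"); p,d=get_image("wrist"); cv2.imwrite("pics/w9.png",p[:,:,::-1])
for n,z in (("catch_tab",.044),("carrier_front",.023)): print([(r,atz(m,r["position"],z)) for r in spot_point(n,"wrist")[:1]])
p,d=get_image("scene"); cv2.imwrite("pics/s9.png",cv2.resize(p[180:280,260:400],None,fx=5,fy=5)[:,:,::-1])
E
```

```text
[ 0.55544042 -0.08942753  0.10514005] [ 0.75453445  0.2044435  -0.34971578] [-0.06666849  0.02045681  0.01105167]
[({'position': [304.0, 273.6], 'score': 0.91}, array([ 0.55465472, -0.09352827,  0.044     ]))]
[({'position': [202.9, 278.6], 'score': 0.97}, array([ 0.57770007, -0.15594809,  0.023     ]))]
```

View pics/w9.png

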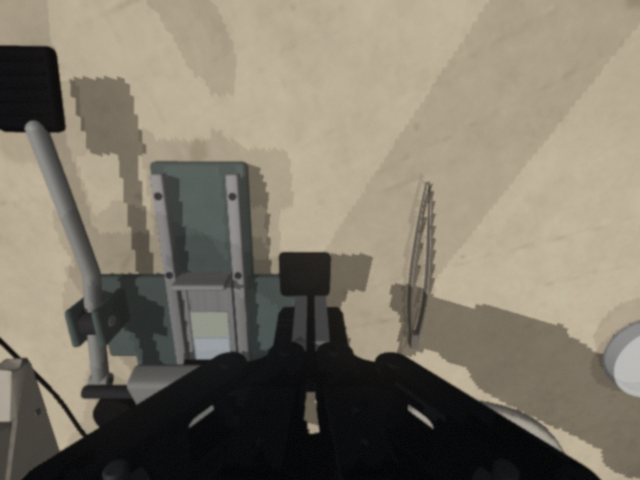

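View pics/s9.png

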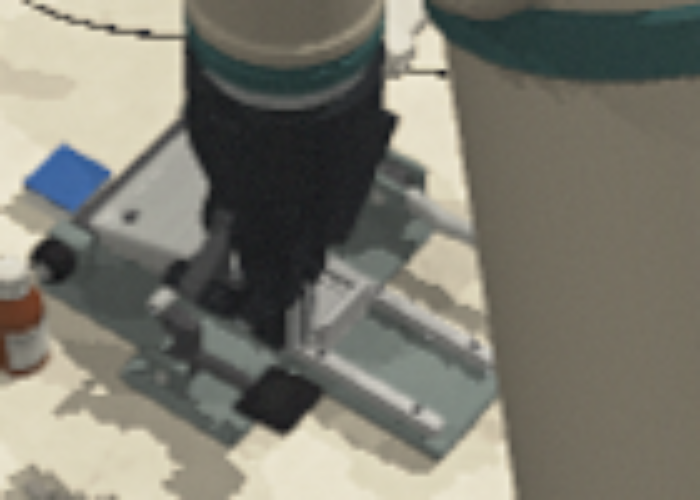

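Request:
jog_arm:
  targets:
    - [0.0,[-0.001,-0.003,-0.02],0]
    - [0.0,[-0.001,0,-0.015],0]
    - [0.0,[0,0,-0.005],0]
    - [0.0,[0,0,-0.004],0]
    - [0.0,[0,0,-0.004],0]
    - [0.0,[0,0,-0.003],0]
    - [0.0,[0,0,0],0]

```text
clock: 16.38
position: [0.5539, -0.0943, 0.0532]
ee_rot: [0.705, -0.705, -0.055, 0.054]
contact_force: [0.1, 0.2, 0.5]
width: -0.0002
```

Request:
jog_arm:
  targets:
    - [0.0,[0,0,-0.003],0]
    - [0.0,[0,0,-0.003],0]
    - [0.0,[0,0,-0.002],0]
    - [0.0,[0,0,0],0]

```text
clock: 16.88
position: [0.5532, -0.0944, 0.0452]
ee_rot: [0.705, -0.705, -0.054, 0.055]
contact_force: [-1.6, -1.1, 1.1]
width: 0.0001
```

```bash
python3 - <<'E'
from h import *
s=manip.get_state(); print(s["position"],s["contact_force"],s["moment"])
m=camera_model("wrist"); p,d=get_image("wrist"); cv2.imwrite("pics/w10.png",p[:,:,::-1])
p,d=get_image("scene"); cv2.imwrite("pics/s10.png",cv2.resize(p[180:280,260:400],None,fx=5,fy=5)[:,:,::-1])
E
```

```text
[ 0.55322832 -0.0944372   0.04517567] [-1.62390826 -1.06739702  1.07726263] [-0.13346929  0.28957109  0.02703625]
```

View pics/w10.png

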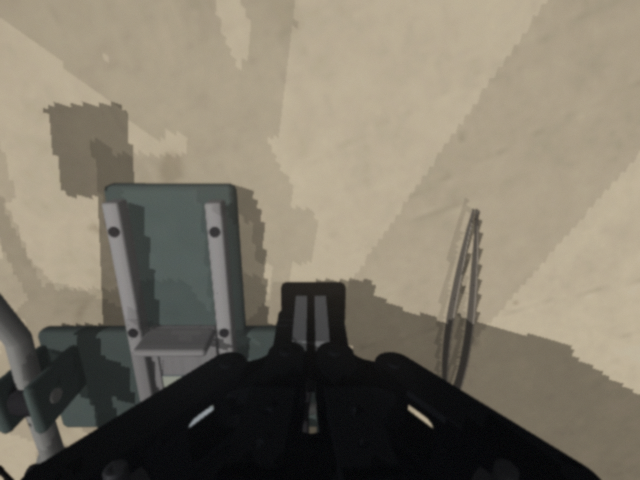

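View pics/s10.png

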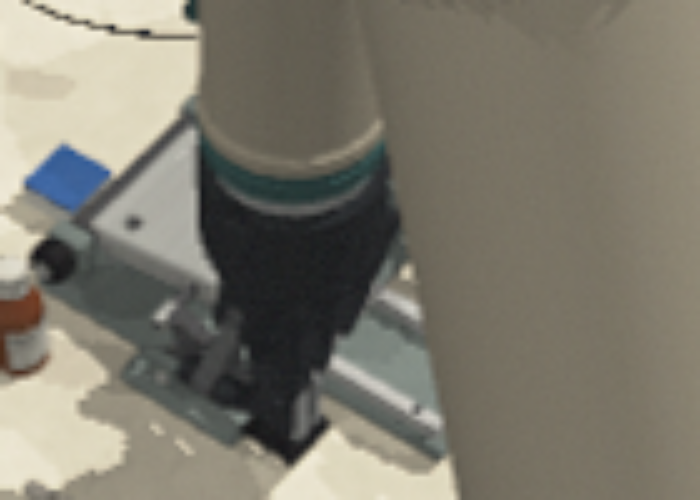

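Request:
jog_arm:
  targets:
    - [0.0,[0,0,-0.0015],0]
    - [0.0,[0,0,0],0]
    - [0.0,[0,0,0],0]
    - [0.0,[0,0,0],0]
    - [0.0,[0,0,0],0]
    - [0.0,[0,0,0],0]
    - [0.0,[0,0,0],0]
    - [0.0,[0,0,0],0]

```text
clock: 17.98
position: [0.5536, -0.0943, 0.0438]
ee_rot: [0.705, -0.705, -0.054, 0.054]
contact_force: [-2.0, -1.2, 3.7]
width: 0.0002
```

```bash
python3 - <<'E'
from h import *
s=manip.get_state(); print(s["position"],s["contact_force"],s["moment"])
p,d=get_image("scene"); cv2.imwrite("pics/s11.png",cv2.resize(p[170:290,250:410],None,fx=5,fy=5)[:,:,::-1])
p,d=get_image("wrist"); cv2.imwrite("pics/w11.png",p[:,:,::-1])
E
```

```text
[ 0.55358579 -0.09431285  0.04381942] [-1.97975798 -1.16945121  3.67337942] [-0.07584107  0.35451265  0.01579556]
```

View pics/s11.png

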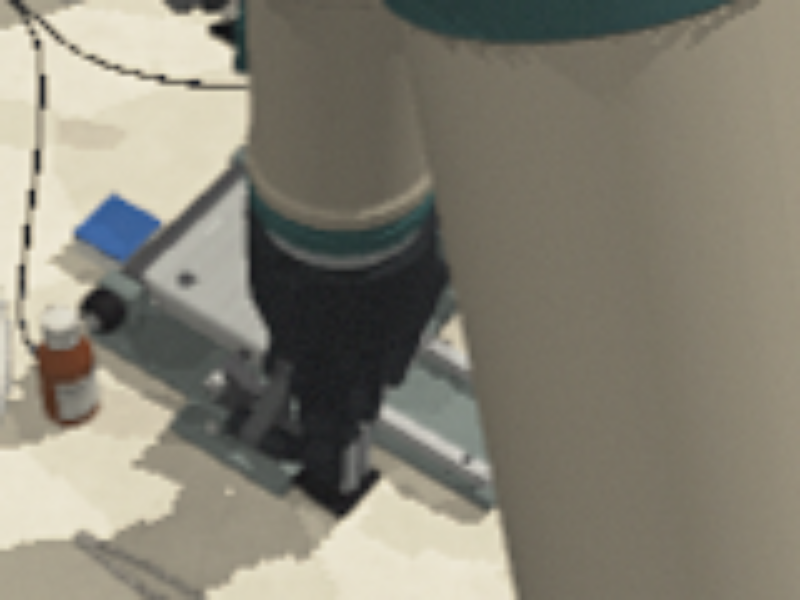

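View pics/w11.png

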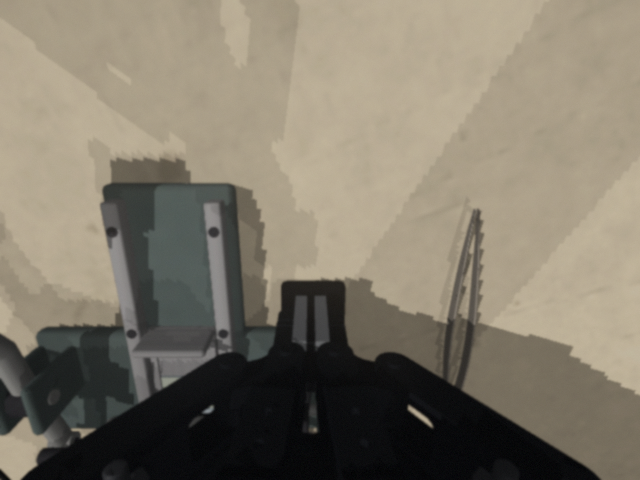

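Request:
jog_arm:
  targets:
    - [0.0,[0,0,0],0]
    - [0.0,[0,0,0],0]
    - [0.0,[0,0,0],0]
    - [0.0,[0,0,0],0]
    - [0.0,[0,0,0],0]
    - [0.0,[0,0,0.006],0]
    - [0.0,[0,0,0.006],0]
    - [0.0,[0,0,0.01],0]
    - [0.0,[0,0,0.04],0]
    - [0.0,[0,0,0.04],0]

```text
clock: 19.32
position: [0.5533, -0.0943, 0.1471]
ee_rot: [0.705, -0.705, -0.054, 0.055]
contact_force: [1.1, 0.1, -0.4]
width: -0.0
```

Request:
jog_arm:
  targets:
    - [0.0,[-0.03,0.04,0.02],0]
    - [0.0,[-0.03,0.05,0.02],0]
    - [0.0,[-0.03,0.05,0],0]
    - [0.0,[-0.03,0.05,0],0]
    - [0.0,[-0.03,0.05,0],0]
    - [0.0,[-0.03,0.05,0],0]
    - [0.0,[0,0,0],0]
    - [0.0,[0,0,0],0]

```text
clock: 20.32
position: [0.3739, 0.1956, 0.1863]
ee_rot: [-0.705, 0.705, 0.055, -0.054]
contact_force: [0.5, -0.5, 0.4]
width: -0.0003
```

```bash
python3 - <<'E'
from h import *
s=manip.get_state(); print(s["clock"],s["position"],s["contact_force"])
p,d=get_image("scene"); cv2.imwrite("pics/s12.png",cv2.resize(p[170:320,230:430],None,fx=4,fy=4)[:,:,::-1])
p,d=get_image("top"); cv2.imwrite("pics/t12.png",cv2.resize(p[150:300,270:420],None,fx=4,fy=4)[:,:,::-1])
m=camera_model("top")
for n,z in (("weight_front",.04),("carrier_front",.023),("lever_plate",.095)):
    for r in spot_point(n,"top")[:1]:
        print(n,r["score"],r["position"],atz(m,r["position"],z))
E
```

```text
20.325 [0.37390097 0.19558092 0.18631485] [ 0.47232147 -0.52474703  0.44163537]
weight_front 0.58 [340.8, 220.0] [ 0.62571152 -0.15419676  0.04      ]
carrier_front 0.66 [339.2, 239.4] [ 0.57793998 -0.15018707  0.023     ]
lever_plate 0.84 [380.5, 271.1] [ 0.49495891 -0.2462017   0.095     ]
```

View pics/s12.png

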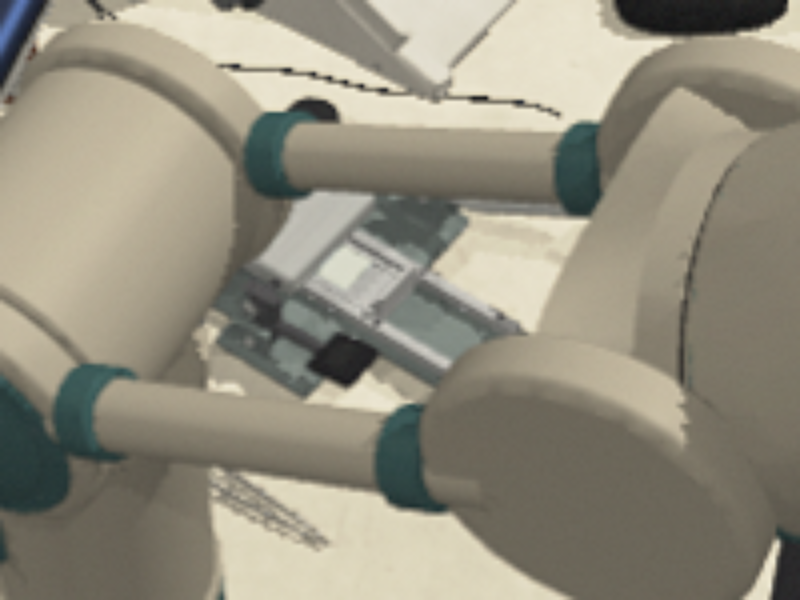

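View pics/t12.png

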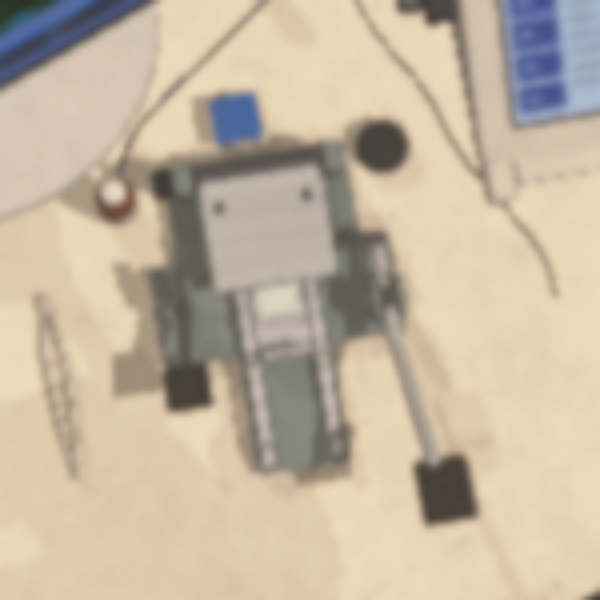

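```bash
python3 - <<'E'
from h import *
m=camera_model("top");y=.154;c,s=np.cos(y),np.sin(y)
for x,z in ((-.035,.034),(-.035,.012),(-.04,.034)): 
    q=proj(m,[.6137+c*x,-.1506+s*x,z])[0]; print(x,z,q,(q-[270,150])*4)
p,d=get_image("top")
q=cv2.resize(p[212:248,322:358],None,fx=16,fy=16,interpolation=cv2.INTER_CUBIC); cv2.imwrite("pics/t13.png",q[:,:,::-1])
E
```

```text
-0.035 0.034 [341.64819347 238.59515685] [286.59277389 354.3806274 ]
-0.035 0.012 [341.28321947 239.23454462] [285.13287788 356.93817847]
-0.04 0.034 [341.97739494 240.54324373] [287.90957974 362.17297493]
```

View pics/t13.png

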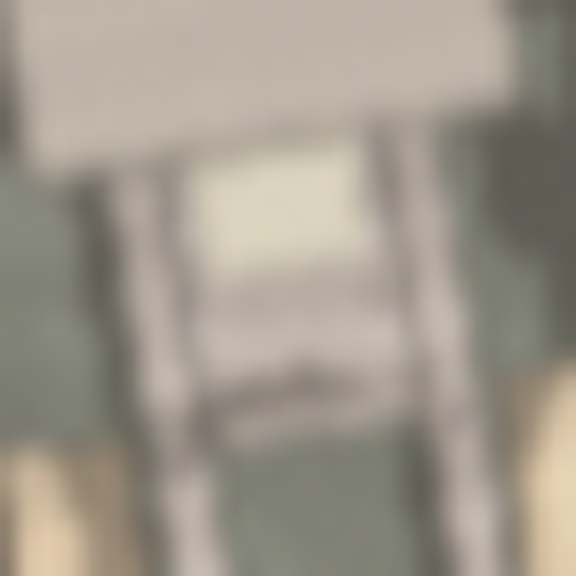

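```bash
python3 -c "
from rig import sign_off; print(sign_off())"
```

```text
the job is handed in; nothing more can be done
None
```

The slide is under the coverslip press with the weight resting on it, and I handed the job in at about 20.5 s. I did it with closed fingertips only, in the order you asked.

- **Lever:** I pressed it down to about 15–17 mm plate height, close to its stop, with no more than about 4 N measured. After I let go, the weight stayed up on its catch and the lever stayed down.
- **Carrier:** I pushed it about 70 mm until the force rose to about 6 N, where it stopped moving. In the last top picture the lip's front is at row 238.9. Fully home should be at rows 238.6–239.2.
- **Catch:** I pressed the tab down about 17 mm and held it while the weight sank, then lifted off. In the last pictures the weight is down, and the lever and tab are back at rest.
- **Surroundings:** The arm is well clear of the press. The bottle, coverslip box, dust cap and tweezers look unmoved in the last picture. I did not compare the dish, marker and mouse at the end; the arm's path stayed well above them.

**Disagreements:** The press positions from the two fixed cameras differed by about 5 mm. I averaged them and relied on contact force for the final fits. By that average, the finger and one camera reading put the carrier's front about 2 mm deeper than nominal home, within the calibration error. I couldn't read the joint angles directly, so the weight, lever and catch were judged from pictures only.

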